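# Take the charged pack out of the bench charger

### The arm

A 6-joint arm with a two-finger parallel gripper is mounted at the origin on the work surface. World frame = base frame: x ahead of the robot, y to its left, z up, the work surface at z = 0. Lengths are in mm, angles in rad, forces in N, time in s.
With the tool pointing down it reaches from about 350 to 775 mm from the base axis. Payload 7.3 kg.
Tool frame: the origin (TCP) lies between the finger pads; the fingertips stand 17 mm ahead of it and the grasp point (between the pads) lies 2 mm behind it; z points along the fingers, y is the direction in which the jaws open and shut (so a half turn about z gives the same grasp; the last joint's range is limited). The gripper opens to 92 mm and grips with 3 to 60 N. Pads are 19 mm wide; open, the fingers measure 130 mm over their backs; the gripper's body (75 mm by 190 mm) begins 47 mm behind the grasp point.
Start: joints at [-1.275, 0.342, 1.524, -0, 1.275, -0.146], TCP at [224.496, -474.599, 243.741] pointing down, gripper open.
Joint ranges: [-2.53, 2.53], [-0.77, 2.02], [0.04, 2.7], [-1, 4.14], [0.28, 2.66], [-3.11, 3.11]. Speed limits (rad/s): [2.57, 2.57, 3.14, 3.14, 3.14, 3.14].

### API

Orientations are given as [roll, pitch, yaw] about the fixed x, y, z axes, in that order (R = Rz(yaw) Ry(pitch) Rx(roll)).
In Python, from plant import get_obs, capture, get_calibration, close_job gives the robot as it stands.
- The arm moves only by the tool carry_out, never from a script. Its argument "moves" is one flat list of numbers, 7 for each row, row after row: the shift along the tool's x, y, z normalised to -1 to 1, where 1 is 40 cm, then the turn, a rotation vector about the tool's x, y, z normalised to -1 to 1, where 1 is 30 degrees, then the opening, from 0 (shut) to 1 (fully open). A call has exactly 8 rows; each row is the pose to reach, as a shift and turn from the pose measured when the call began, along the tool's axes at that moment; what a row does not reach only later rows make up. A row lasts 1/10 s, in which the tool goes at most 50 mm and 8.59 degrees, less where a joint would pass 70% of its speed; a pose out of reach is approached as far as the arm can. A call with a number of a shift or a turn outside -1 to 1 is refused whole. A call with a gripper value outside its range is refused whole. The fingers move at their own pace and stop on an object; the grip force is fixed at half the most. Time passes only in rows, so rows that repeat a pose let the fingers close, or fill a call up. It gives the time, the measured TCP pose, the force and the opening at its end, in the units of the state.
- get_obs(): the state, without advancing time (a new reading comes with each control period).
- capture(name): name is "scene" or "top" or "wrist"; returns the picture (384x512x3 uint8, red, green, blue); there is no depth.
- get_calibration(name): a dict with "vfov" (degrees; the focal length in pixels is half the picture's height over the tangent of half this angle, whatever the lens; pixels are square), "cx", "cy" (the principal point, pixels), "dist" ([k1, k2, p1, p2, k3] as OpenCV has them; the pictures are not rectified), "cam_to_world" (4x4, takes a point from camera to world coordinates). Camera axes: x right, y up, looking along -z (the intrinsics and any distortion apply to the point x, -y, -z); pixel columns grow to the right and rows downward; lengths in mm; the calibration is good to about 2 mm. A picture is of the moment at which its call begins: read the wrist's pose just before it. get_calibration takes no time and is no camera call; for the wrist camera it gives the pose at the moment of the call.
- close_job(): hands the job in, once; it reports no verdict.
The state is a dict: "time": time; "joint_positions": joint angles; "dq": joint speeds; "tau": joint torques, N m; "tool_pos": TCP position; "tcp_rot": TCP orientation; "contact_force": force on the tool from outside, world axes, zero at the start; "moment": the same for the moment, N m; "grip_width": finger opening in mm.
Only numpy, scipy, OpenCV 4.12 (cv2) and the standard library are available. Lean on these libraries where they do the work, as an engineer would, in place of code of your own. Each camera call takes 0.05 s, during which the arm holds its last target.

### The job

The radio's battery pack has finished charging. First switch the charger off at its rotary isolator, then press down the front end of the pack, beside the finger gap, so that its other end tips up to be gripped, and lay the pack gently in the kit tray, flat and the same way up. Leave the isolator off and the other things on the desk where they are.

Things in the scene. Friction and masses are not known exactly. Their poses are not given: they have to be found in the camera images.
- charger: Grey bench charger, fixed, 210 deep (x), 190 wide (y), 66 high; its front faces away from the robot. Origin under its centre; x from front to rear, y to the left as seen facing its panel, z up. Front lip 20 high at x=-105; from it an aluminium panel rises at 35 deg from horizontal to x=-39, with isolator (right) and flat meter (left); then a level deck 66 high to x=+105 with the bay sunk in it.
- bay_ridge (a point): On the charger (same axes): middle of the ridge across the bay's floor, 24 below the deck. Behind it the floor is level for 52.5 to the rear wall; in front it falls at 35 deg for 53.5 (level) to the front wall. The bay is 57 wide. A pack pressed down at its front end (under 1 N is enough) rocks over the ridge on to the falling floor and stays tipped by itself at 35 deg, rear end up.
- pack_center (a point): Centre, half-way up, of the loose dark-grey battery pack: block 94 long (its x) x 52 wide (y) x 24 thick (z, up), 0.12 to 0.22 kg. It starts level in the bay, top flush with the deck, centre 3 behind the ridge, x along the charger's; gaps 2.5 at sides and rear, finger gap 9.5 at its front (ribbed, -x) end. Tipped, its rear end stands above the deck, upper edge by 22 or so.
- isolator (a joint): Angle of the isolator's bar handle about the sloping panel's normal, rad: 0 = on (handle points up the slope, to the charger's rear), 1.57 = off (a quarter turn anticlockwise seen facing the panel, to the charger's +y side). Sprung detents pull it home to the nearer of the two; about 0.15 N m carries it over the middle. Both are end stops.
- isolator_grip (a point): Point on the handle's turning axis, 28 out from the panel, where its black bar is gripped. z: out along the panel's normal (35 deg from vertical, leaning to the charger's front); x: along the bar to its pointer end; y: across it. The bar is 56 long, 14 wide, and spans 12 to 38 above the panel; under it a hub of radius 19, up to 14 above the panel, and a round plate of radius 31, 4 thick.
- tray_in (a point): Centre of the inner floor of the open, shallow aluminium kit tray, fixed on the desk left or right of the charger. Floor 4 above the desk, inside 150 long (its x) x 90 wide (its y), walls 4 thick, rim 15 above the desk.
- radio_mid (a point): Bystander: centre of a loose handheld radio lying on its back, 108 (x) x 56 x 26, with a stub antenna of 75 more at its +x end, on the other side of the charger from the tray. Leave alone.
- mug_mid (a point): Bystander: middle of a loose steel mug, 80 across, 88 high, left of the charger's front as seen from the robot. Leave alone.
- paddle_mid (a point): Bystander: middle of a loose, heavy Morse paddle, base 85 x 75, 42 high, right of the charger's front as seen from the robot. Leave alone.
There are look-alikes about, which are no part of the job. What is shaped like the part that bears pack_center but orange or turquoise is not meant.

How it is judged (in metres and radians):
On the way, in this order (a step that is already met when the one before it is completed fails the run):
1. the isolator is turned to off while the pack still lies home in the bay (value of joint isolator above 1.4 rad and angle between pack_center's own z axis and vertical below 0.1 rad and distance of pack_center from where it was at the start of the episode below 0.01 m), for 0.2 s.
2. the pack is tipped in the bay, its rear end up (angle between pack_center's own z axis and vertical above 0.35 rad and z of pack_center in the frame of charger below 0.075 m and distance of pack_center from where it was at the start of the episode below 0.03 m), for 0.2 s.
At the end, for the whole second after the job is handed in: The isolator is off (at least 1.4 rad) and the pack lies at rest flat on the floor of the kit tray, inside its walls and the same way up (within 0.08 rad), let go (value of joint isolator above 1.4 rad and x of pack_center in the frame of tray_in between -0.05 and 0.05 m and y of pack_center in the frame of tray_in between -0.03 and 0.03 m and z of pack_center in the frame of tray_in between 0.008 and 0.016 m and angle between pack_center's own z axis and vertical below 0.08 rad and linear speed of pack below 0.02 m/s); the robot touches nothing.
It fails at once if the pack is dropped or thrown: it falls freely at more than 0.6 m/s (linear speed of pack above 0.6 m/s and contact force between the fingers and pack below 0.2 N).
It fails at once if the radio is moved by more than 30 mm (distance of radio_mid from where it was at the start of the episode above 0.03 m).
It fails at once if the mug is moved by more than 30 mm (distance of mug_mid from where it was at the start of the episode above 0.03 m).
It fails at once if the paddle is moved by more than 30 mm (distance of paddle_mid from where it was at the start of the episode above 0.03 m).
It also fails if it takes over 61 s, if anything falls off the work surface, if the arm or the gripper's body presses on something with over 40 N, if the wrist force passes 120 N, or if a joint passes its speed limit or range.

## Working session

There is one attempt and no reset: what is moved stays moved. The work goes in short steps, Python scripts to look and compute and a tool call to move; the robot and the scene stay as the last step left them, time stands still between calls to the robot, and variables do not carry over. Pictures are saved under pics/ and viewed, and the job is handed in when it is done.

Besides the shell and the picture viewer there is one more tool, called after "Emit:" as name(argument=value, ...), one argument or row to a line, values as JSON. carry_out: Moves the arm, as the interface text tells. Scaled input: -1 to 1 covers 40 cm each way for a shift and 30 degrees each way for a turn. Its arguments: {"type":"object","properties":{"moves":{"type":"array","items":{"type":"number"}}},"required":["moves"]}

```bash
ls; mkdir -p pics
python3 - <<'E'
from plant import *
import cv2
o=get_obs();print(o)
for n in ("scene","top"):
    im=capture(n);cv2.imwrite(f"pics/{n}0.png",im[:,:,::-1]);c=get_calibration(n);print(n,c)
E
```

```text
pics
{'time': 0.0, 'joint_positions': array([-1.27497677e+00,  3.42695040e-01,  1.52505237e+00, -2.86558670e-05,
        1.27540517e+00, -1.46013822e-01]), 'dq': array([-0.0005059 ,  0.00047993,  0.00101609,  0.00013075,  0.00254275,
       -0.00051486]), 'tau': array([ 6.16506495e-04, -4.31245852e+01, -2.44224644e+01,  7.17214379e-02,
        5.58446324e-02, -1.31451679e-04]), 'tool_pos': array([ 224.37648022, -474.19306866,  243.04698136]), 'tcp_rot': array([-3.14004534e+00, -1.99851588e-04,  4.41841586e-01]), 'contact_force': array([ 0.7068472 , -0.61651658,  1.22851528]), 'moment': array([ 0.05592689, -0.03721613, -0.01663063]), 'grip_width': 92.0848762195926}
scene {'vfov': 42.53757811068797, 'cx': 260.5568145630234, 'cy': 200.2068849878447, 'dist': array([0.00424806, 0.        , 0.        , 0.        , 0.        ]), 'cam_to_world': array([[ 5.63190094e-01, -6.87768666e-01,  4.58029672e-01,
         1.00008027e+03],
       [ 8.26202742e-01,  4.59057132e-01, -3.26581655e-01,
        -3.30313134e+02],
       [ 1.43508417e-02,  5.62352924e-01,  8.26772787e-01,
         9.23590220e+02],
       [ 0.00000000e+00,  0.00000000e+00,  0.00000000e+00,
         1.00000000e+00]])}
top {'vfov': 50.09166768571501, 'cx': 254.93596946735033, 'cy': 190.74928854527295, 'dist': array([-0.03376188,  0.        ,  0.        ,  0.        ,  0.        ]), 'cam_to_world': array([[-2.70490588e-02,  9.96311631e-01, -8.14339123e-02,
         4.61017798e+02],
       [-9.99431897e-01, -2.85921710e-02, -1.78429394e-02,
        -8.43086207e+00],
       [-2.01055004e-02,  8.09050148e-02,  9.96519015e-01,
         1.01387646e+03],
       [ 0.00000000e+00,  0.00000000e+00,  0.00000000e+00,
         1.00000000e+00]])}
```

View pics/scene0.png

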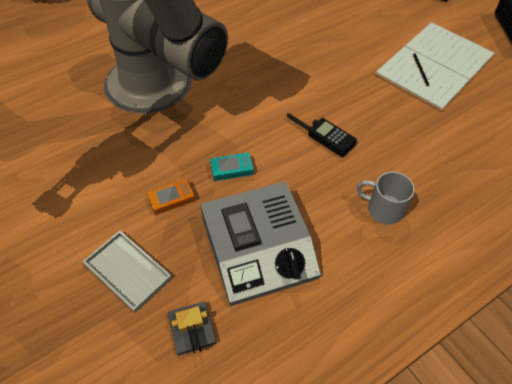

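View pics/top0.png

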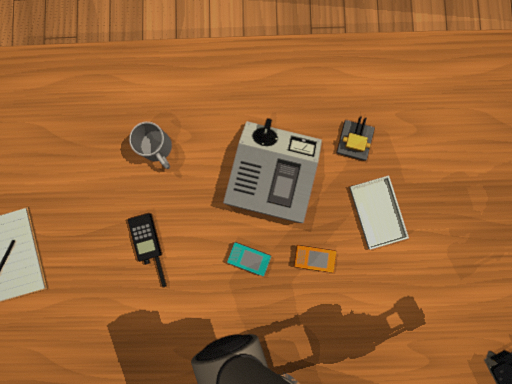

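Run:
```python
import cv2
t=cv2.imread("pics/top0.png");s=cv2.imread("pics/scene0.png")
cv2.imwrite("pics/t1.png",cv2.resize(t[110:230,215:330],None,fx=5,fy=5,interpolation=cv2.INTER_CUBIC))
cv2.imwrite("pics/t2.png",cv2.resize(t[165:255,340:420],None,fx=6,fy=6,interpolation=cv2.INTER_CUBIC))
cv2.imwrite("pics/s1.png",cv2.resize(s[175:305,195:325],None,fx=4.6,fy=4.6,interpolation=cv2.INTER_CUBIC))
```

```text
(no output)
```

View pics/t1.png

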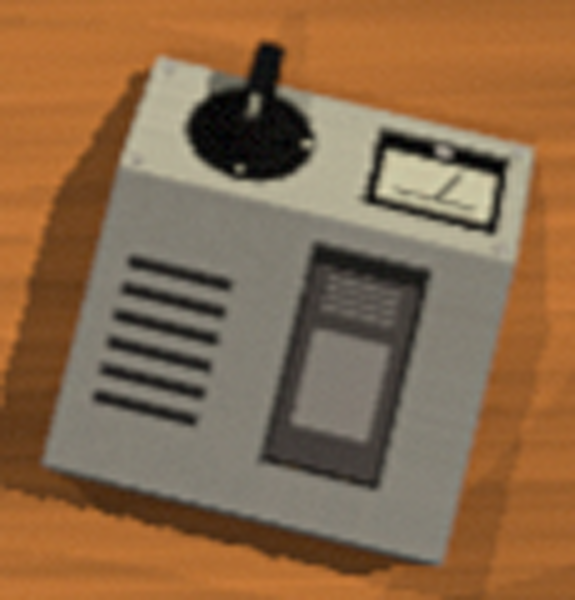

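View pics/t2.png

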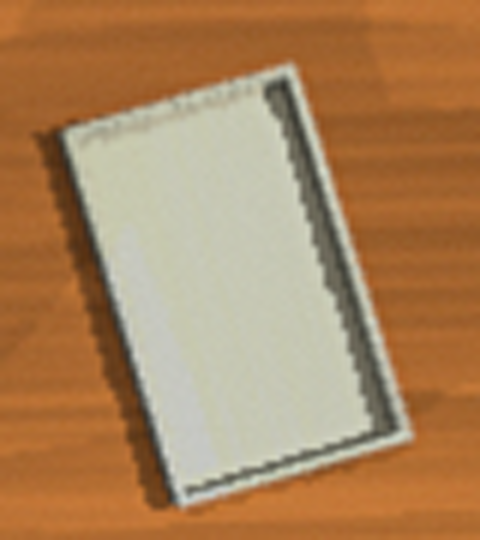

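View pics/s1.png

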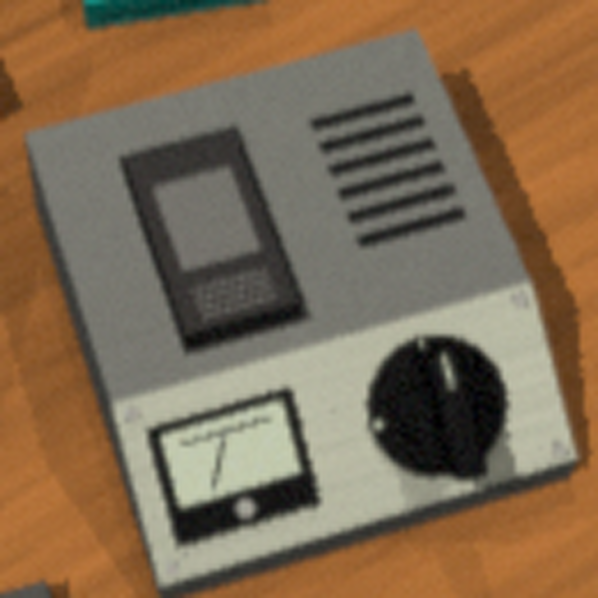

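```bash
cat > h.py <<'E'
import numpy as np, cv2
from plant import *
from scipy.optimize import least_squares
from scipy.spatial.transform import Rotation as Rn
def proj(P,c):
    P=np.atleast_2d(P).astype(float); T=np.linalg.inv(c["cam_to_world"]); q=P@T[:3,:3].T+T[:3,3]
    q=q*[1,-1,-1]; f=192/np.tan(np.radians(c["vfov"]/2))
    K=np.array([[f,0,c["cx"]],[0,f,c["cy"]],[0,0,1]])
    return cv2.projectPoints(q.reshape(-1,1,3),np.zeros(3),np.zeros(3),K,np.asarray(c["dist"],float))[0].reshape(-1,2)
def crop(p,f,x0,y0): return (np.array(p,float)+.5)/f-.5+[x0,y0]
def W(x,y,yaw,P):
    P=np.atleast_2d(P); c,s=np.cos(yaw),np.sin(yaw)
    return np.c_[x+c*P[:,0]-s*P[:,1], y+s*P[:,0]+c*P[:,1], P[:,2]]
E
cat > fit.py <<'E'
from h import *
ct,cs=get_calibration("top"),get_calibration("scene")
M=np.array([[105,-95,66],[105,95,66],[-39,-95,66],[-39,95,66],[-105,-95,20],[-105,95,20]])
t=crop([[43,465],[443,563],[120,167],[515,262],[155,57],[533,148],[315,243],[430,270],[378,488],[262,462]],5,215,110)
s=crop([[418,30],[27,133],[530,282],[112,400],[580,462],[160,585],[308,315],[187,352],[121,157],[240,127]],4.6,195,175)
def pts(p):
    x,y,yaw,rx,ry=p
    B=np.array([[rx-53.5,ry-28.5,66],[rx-53.5,ry+28.5,66],[rx+52.5,ry+28.5,66],[rx+52.5,ry-28.5,66]])
    return W(x,y,yaw,np.vstack([M,B]))
for use in ((1,1),(1,0),(0,1)):
    f=lambda p:np.r_[use[0]*(proj(pts(p),ct)-t).ravel(),use[1]*(proj(pts(p),cs)-s).ravel()]
    r=least_squares(f,[480,-30,3.0,20,40]);print(r.x,np.degrees(r.x[2]),np.sqrt(np.mean(r.fun**2)))
    if use==(1,1):print(np.round(r.fun.reshape(2,-1,2),1).tolist())
tt=crop([[63,130],[293,65],[411,437],[180,507]],6,340,165)
C=np.array([[-79,49,15],[-79,-49,15],[79,-49,15],[79,49,15]])
f=lambda p:(proj(W(*p,C),ct)-tt).ravel()
r=least_squares(f,[450,-300,3.3]);print("tray",r.x,np.degrees(r.x[2]),r.fun.round(1), proj(W(*r.x,C),cs))
E
python3 fit.py
python3 - <<'E'
import cv2
s=cv2.imread("pics/scene0.png")
cv2.imwrite("pics/s2.png",cv2.resize(s[225:315,75:180],None,fx=6,fy=6,interpolation=cv2.INTER_CUBIC))
E
```

```text
[588.64876759 -37.50652042   2.86682811  27.0337381   30.27083981] 164.25715141691293 0.46635545548631924
[[[0.1, -0.1], [0.1, 0.5], [0.2, -0.1], [0.3, 0.4], [0.9, -0.1], [0.5, 0.1], [0.0, -0.3], [0.9, 0.2], [0.4, 0.8], [-0.4, 0.0]], [[0.3, -0.3], [-0.0, -0.2], [0.7, -0.2], [0.4, 0.6], [-0.2, -0.8], [0.5, 0.2], [1.3, 0.5], [0.1, 0.4], [-0.4, -0.2], [-0.1, -0.7]]]
[588.86963393 -36.76914653   2.87293616  26.91152858  30.27253904] 164.60711665631962 0.20561640101138556
[588.5489098  -38.05721      2.86189088  27.21970695  30.28754761] 163.97426872196627 0.3055731943626731
tray [ 483.14930943 -289.93261504    3.42004205] 195.9539752647509 [ 37.5 -11.5 -38.9  11.4 -37.7  11.7  39.3 -12.3] [[135.39578486 309.09900493]
 [171.92667029 273.72192671]
 [119.54500807 230.13879211]
 [ 82.76151797 261.69902274]]
```

View pics/s2.png

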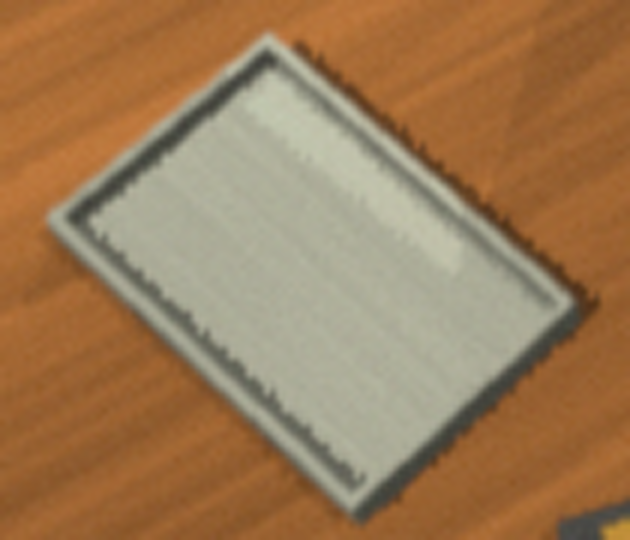

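```bash
cat >> fit.py <<'E'
print('---')
ss=crop([[580,303],[355,515],[48,218],[265,35]],6,75,225)
C=C[[1,0,3,2]]
for use in ((1,1),(1,0),(0,1)):
    f=lambda p:np.r_[use[0]*(proj(W(*p,C),ct)-tt).ravel(),use[1]*(proj(W(*p,C),cs)-ss).ravel()]
    r=least_squares(f,[450,-300,3.3]);print("tray",r.x,np.degrees(r.x[2]),np.sqrt(np.mean(r.fun**2)))
a=np.radians(35);u=np.array([np.cos(a),0,np.sin(a)]);n=np.array([-np.sin(a),0,np.cos(a)]);v=np.array([0,1,0.])
th=np.linspace(0,2*np.pi,180)
def iso(q,h=4,p=(588.6,-37.3,2.867)):
    c=np.array([-72,q[1],20+33*np.tan(a)])+u*q[0]+n*h
    return W(*p,c+31*np.outer(np.cos(th),u)+31*np.outer(np.sin(th),v))
def f(q):
    A=proj(iso(q),ct);B=proj(iso(q),cs)
    L=crop([[187,85],[314,183]],5,215,110);S=crop([[368,333],[507,478]],4.6,195,175)
    return np.r_[A[:,0].min()-L[0,0],A[:,0].max()-L[1,0],A[:,1].max()-L[1,1],B[:,0].min()-S[0,0],B[:,0].max()-S[1,0],B[:,1].min()-S[0,1]]
r=least_squares(f,[0,-40]);print("iso",r.x,r.fun)
c=np.array([-72,r.x[1],20+33*np.tan(a)])+u*r.x[0]+n*28
print(c,W(588.6,-37.3,2.867,c))
E
python3 fit.py
```

```text
[588.64876759 -37.50652042   2.86682811  27.0337381   30.27083981] 164.25715141691293 0.46635545548631924
[[[0.1, -0.1], [0.1, 0.5], [0.2, -0.1], [0.3, 0.4], [0.9, -0.1], [0.5, 0.1], [0.0, -0.3], [0.9, 0.2], [0.4, 0.8], [-0.4, 0.0]], [[0.3, -0.3], [-0.0, -0.2], [0.7, -0.2], [0.4, 0.6], [-0.2, -0.8], [0.5, 0.2], [1.3, 0.5], [0.1, 0.4], [-0.4, -0.2], [-0.1, -0.7]]]
[588.86963393 -36.76914653   2.87293616  26.91152858  30.27253904] 164.60711665631962 0.20561640101138556
[588.5489098  -38.05721      2.86189088  27.21970695  30.28754761] 163.97426872196627 0.3055731943626731
tray [ 483.14930943 -289.93261504    3.42004205] 195.9539752647509 [ 37.5 -11.5 -38.9  11.4 -37.7  11.7  39.3 -12.3] [[135.39578486 309.09900493]
 [171.92667029 273.72192671]
 [119.54500807 230.13879211]
 [ 82.76151797 261.69902274]]
---
tray [ 483.05191418 -291.0053375     3.39993362] 194.80184698280618 0.4789202259791165
tray [ 482.73936741 -289.7288431     3.39692763] 194.62961664056513 0.10453500927488123
tray [ 483.33882359 -291.82767028    3.40247978] 194.94773119190447 0.3022737495575341
iso [  1.60668424 -39.49513308] [ 0.27650744  0.5973011  -0.56522431  0.17266119  0.28445817 -0.5966376 ]
[-86.74402154 -39.49513308  66.96466222] [[682.80351805 -22.80558742  66.96466222]]
```

```bash
cat > sim.py <<'E'
import numpy as np
a=np.radians(35)
n=np.array([-np.sin(a),0,np.cos(a)]);u=np.array([np.cos(a),0,np.sin(a)]);v=np.array([0,1.,0])
O=np.array([-70.7,0,44.0])  # axis on panel, y relative
U,V,H=np.meshgrid(np.linspace(-28,28,57),np.linspace(-7,7,15),np.linspace(12,38,27),indexing='ij')
def bar(t):
    e1=np.cos(t)*u+np.sin(t)*v;e2=-np.sin(t)*u+np.cos(t)*v
    return O+U.reshape(-1,1)*e1+V.reshape(-1,1)*e2+H.reshape(-1,1)*n
for tilt in (0,15):
  tz=np.array([-np.sin(np.radians(tilt)),0,np.cos(np.radians(tilt))]);tx=np.array([tz[2],0,-tz[0]])
  for hw in (9.5,):
   for xc in (-75,-70,-66,-62,-58):
    for zt in (70,):
     out=[]
     for t in np.radians([0,20,40,50,60,75,90]):
      P=bar(t); tip=np.array([xc,0,zt]); d=P-tip
      m=(abs(d@tx)<hw)&(d@tz>0)
      # finger coming from -y: blocked by min y of bar among region
      if not m.any(): out.append(None);continue
      i=np.argmin(np.where(m,P[:,1],1e9));r=P[i]-O
      arm=np.cross(r,[0,1,0])@n
      out.append((round(P[i,1],1),round(arm,1)))
     print(tilt,xc,zt,out)
E
python3 sim.py
```

```text
0 -75 70 [(np.float64(-7.0), np.float64(4.0)), (np.float64(-5.9), np.float64(4.3)), (np.float64(-5.4), np.float64(4.5)), (np.float64(-6.0), np.float64(4.1)), (np.float64(-7.0), np.float64(4.1)), (np.float64(-12.4), np.float64(3.9)), (np.float64(-28.0), np.float64(7.0))]
0 -70 70 [(np.float64(-7.0), np.float64(9.0)), (np.float64(-4.2), np.float64(9.0)), (np.float64(-2.1), np.float64(8.3)), (np.float64(-0.7), np.float64(8.6)), (np.float64(0.8), np.float64(8.6)), (np.float64(4.0), np.float64(8.3)), None]
0 -66 70 [(np.float64(-7.0), np.float64(12.0)), (np.float64(-3.2), np.float64(11.8)), (np.float64(0.4), np.float64(11.4)), (np.float64(2.4), np.float64(11.1)), (np.float64(5.2), np.float64(11.1)), (np.float64(14.6), np.float64(11.2)), None]
0 -62 70 [(np.float64(-7.0), np.float64(15.0)), (np.float64(-2.1), np.float64(14.6)), (np.float64(3.0), np.float64(14.5)), (np.float64(7.0), np.float64(15.0)), (np.float64(11.2), np.float64(14.6)), None, None]
0 -58 70 [(np.float64(-7.0), np.float64(18.0)), (np.float64(-0.8), np.float64(18.4)), (np.float64(6.2), np.float64(18.3)), (np.float64(10.8), 
[... 606 characters left out ...]
.0))]
15 -66 70 [(np.float64(-7.0), np.float64(10.0)), (np.float64(-3.8), np.float64(9.9)), (np.float64(-0.2), np.float64(10.6)), (np.float64(1.6), np.float64(10.5)), (np.float64(3.4), np.float64(10.1)), (np.float64(10.7), np.float64(10.1)), None]
15 -62 70 [(np.float64(-7.0), np.float64(14.0)), (np.float64(-2.5), np.float64(13.7)), (np.float64(2.4), np.float64(13.7)), (np.float64(5.5), np.float64(13.7)), (np.float64(9.5), np.float64(13.6)), (np.float64(23.3), np.float64(13.5)), None]
15 -58 70 [(np.float64(-7.0), np.float64(17.0)), (np.float64(-1.1), np.float64(17.4)), (np.float64(4.9), np.float64(16.8)), (np.float64(9.3), np.float64(16.9)), (np.float64(15.6), np.float64(17.1)), None, None]
```

```bash
cat >> h.py <<'E'
CH=(588.6,-37.4,2.867)
def ch(x,y,z): return W(*CH,np.array([x,y,z],float))[0]
def rot(psi,tilt=0): # tool down, yaw psi; tilt about tool y (deg): + => tool z leans
    return Rn.from_euler('z',psi)*Rn.from_euler('x',np.pi)*Rn.from_euler('y',tilt,degrees=True)
def plan(target,R,g,n=8):
    o=get_obs();p=o["tool_pos"];R0=Rn.from_euler('xyz',o["tcp_rot"])
    d=R0.inv().apply(np.asarray(target)-p)/400; w=np.degrees((R0.inv()*R).as_rotvec())/30
    print("at",p.round(1),o["tcp_rot"].round(3),"F",o["contact_force"].round(1),"g",round(o["grip_width"],1),"t",round(o["time"],2),"dist",np.linalg.norm(d)*400,"ang",np.linalg.norm(w)*30)
    print("unit",np.r_[d,w].round(4).tolist(),"grip",g)
    for k in range(1,9):
        f=min(1,k/n); print(",".join(f"{x:.3f}" for x in np.r_[d,w]*f)+f",{g}")
E
python3 - <<'E'
from h import *
t=ch(-62,-86,170);print(t);plan(t,rot(2.867-np.pi),0)
E
```

```text
[671.59653451  28.56647072 170.        ]
at [ 224.4 -474.3  243.1] [-3.14  -0.     0.442] F [-0.2 -0.5 -1. ] g 91.8 t 0.1 dist 676.879923171932 ang 41.047619356704516
unit [1.5481, -0.6581, 0.184, -0.0026, 0.0006, 1.3683] grip 0
0.194,-0.082,0.023,-0.000,0.000,0.171,0
0.387,-0.165,0.046,-0.001,0.000,0.342,0
0.581,-0.247,0.069,-0.001,0.000,0.513,0
0.774,-0.329,0.092,-0.001,0.000,0.684,0
0.968,-0.411,0.115,-0.002,0.000,0.855,0
1.161,-0.494,0.138,-0.002,0.000,1.026,0
1.355,-0.576,0.161,-0.002,0.000,1.197,0
1.548,-0.658,0.184,-0.003,0.001,1.368,0
```

Emit:
carry_out(
  moves=[0.097, -0.041, 0.0, 0, 0, 0.086, 0, 0.194, -0.082, 0.0, 0, 0, 0.171, 0, 0.29, -0.123, 0.01, 0, 0, 0.257, 0, 0.387, -0.165, 0.02, 0, 0, 0.342, 0, 0.484, -0.206, 0.03, 0, 0, 0.428, 0, 0.581, -0.247, 0.04, 0, 0, 0.513, 0, 0.677, -0.288, 0.05, 0, 0, 0.6, 0, 0.774, -0.329, 0.06, 0, 0, 0.684, 0],
)

```text
time: 0.9
tool_pos: [448.7, -221.3, 219.0]
tcp_rot: [-3.14, 0.001, 0.082]
contact_force: [-0.5, 0.0, 0.2]
grip_width: 32.6
```

Run:
```python
from h import *
plan(ch(-62,-86,170),rot(2.867-np.pi),0)
```

```text
at [ 448.7 -221.3  219. ] [-3.14e+00  1.00e-03  8.20e-02] F [-0.5  0.   0.2] g 32.6 t 0.9 dist 338.3941762191888 ang 20.414797072438397
unit [0.6063, -0.577, 0.123, -0.0028, 0.0019, 0.6805] grip 0
0.076,-0.072,0.015,-0.000,0.000,0.085,0
0.152,-0.144,0.031,-0.001,0.000,0.170,0
0.227,-0.216,0.046,-0.001,0.001,0.255,0
0.303,-0.288,0.061,-0.001,0.001,0.340,0
0.379,-0.361,0.077,-0.002,0.001,0.425,0
0.455,-0.433,0.092,-0.002,0.001,0.510,0
0.531,-0.505,0.108,-0.002,0.002,0.595,0
0.606,-0.577,0.123,-0.003,0.002,0.680,0
```

Emit:
carry_out(
  moves=[0.076, -0.072, 0.015, 0, 0, 0.085, 0, 0.152, -0.144, 0.031, 0, 0, 0.17, 0, 0.227, -0.216, 0.046, 0, 0, 0.255, 0, 0.303, -0.288, 0.061, 0, 0, 0.34, 0, 0.379, -0.361, 0.077, 0, 0, 0.425, 0, 0.455, -0.433, 0.092, 0, 0, 0.51, 0, 0.531, -0.505, 0.108, 0, 0, 0.595, 0, 0.606, -0.577, 0.123, 0, 0, 0.68, 0],
)

```text
time: 1.7
tool_pos: [672.1, 30.1, 169.1]
tcp_rot: [-3.141, 0.002, -0.276]
contact_force: [-0.4, 0.2, 0.5]
grip_width: 0.0
```

Run:
```python
from h import *
plan(ch(-62,-86,88),rot(2.867-np.pi),0,6)
c=get_calibration("wrist");im=capture("wrist");cv2.imwrite("pics/w1.png",im[:,:,::-1])
print(proj(np.array([ch(-87,-39.5,67),ch(-39,95,66),ch(-39,-95,66)]),c))
```

```text
at [672.1  30.1 169.1] [-3.141e+00  2.000e-03 -2.760e-01] F [-0.4  0.2  0.5] g 0.0 t 1.7 dist 81.08901067303847 ang 0.1641477126303203
unit [0.0002, 0.0042, 0.2027, -0.0019, 0.0043, -0.0028] grip 0
0.000,0.001,0.034,-0.000,0.001,-0.000,0
0.000,0.001,0.068,-0.001,0.001,-0.001,0
0.000,0.002,0.101,-0.001,0.002,-0.001,0
0.000,0.003,0.135,-0.001,0.003,-0.002,0
0.000,0.004,0.169,-0.002,0.004,-0.002,0
0.000,0.004,0.203,-0.002,0.004,-0.003,0
0.000,0.004,0.203,-0.002,0.004,-0.003,0
0.000,0.004,0.203,-0.002,0.004,-0.003,0
[[317.32934177 168.64006359]
 [465.5884499  222.69445024]
 [248.55605709 224.07494276]]
```

View pics/w1.png

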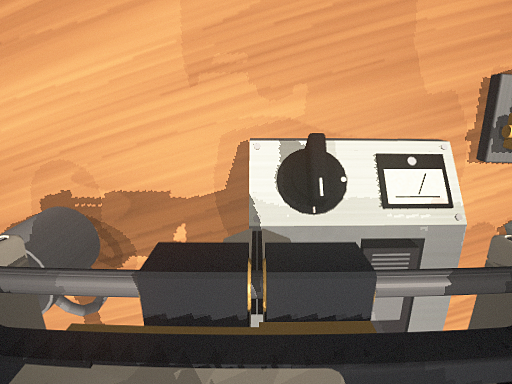

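Emit:
carry_out(
  moves=[0, 0.001, 0.034, 0, 0, 0, 0, 0, 0.001, 0.068, 0, 0, 0, 0, 0, 0.002, 0.101, 0, 0, 0, 0, 0, 0.003, 0.135, 0, 0, 0, 0, 0, 0.004, 0.169, 0, 0, 0, 0, 0, 0.004, 0.2, 0, 0.004, 0, 0, 0, 0.004, 0.203, 0, 0.004, 0, 0, 0, 0.004, 0.203, 0, 0.004, 0, 0],
)

```text
time: 2.55
tool_pos: [673.9, 34.0, 85.8]
tcp_rot: [-3.138, 0.001, -0.275]
contact_force: [0.4, 0.0, -0.2]
grip_width: 0.5
```

Run:
```python
from h import *
plan(ch(-62,-34,88),rot(2.867-np.pi),0,8)
c=get_calibration("wrist");im=capture("wrist");cv2.imwrite("pics/w2.png",im[:,:,::-1])
```

```text
at [673.9  34.   85.8] [-3.138e+00  1.000e-03 -2.750e-01] F [ 0.4  0.  -0.2] g 0.5 t 2.55 dist 57.92116445097959 ang 0.23372491159991385
unit [-0.0019, 0.1447, -0.0061, -0.0076, 0.0012, -0.0013] grip 0
-0.000,0.018,-0.001,-0.001,0.000,-0.000,0
-0.000,0.036,-0.002,-0.002,0.000,-0.000,0
-0.001,0.054,-0.002,-0.003,0.000,-0.000,0
-0.001,0.072,-0.003,-0.004,0.001,-0.001,0
-0.001,0.090,-0.004,-0.005,0.001,-0.001,0
-0.001,0.108,-0.005,-0.006,0.001,-0.001,0
-0.002,0.127,-0.005,-0.007,0.001,-0.001,0
-0.002,0.145,-0.006,-0.008,0.001,-0.001,0
```

View pics/w2.png

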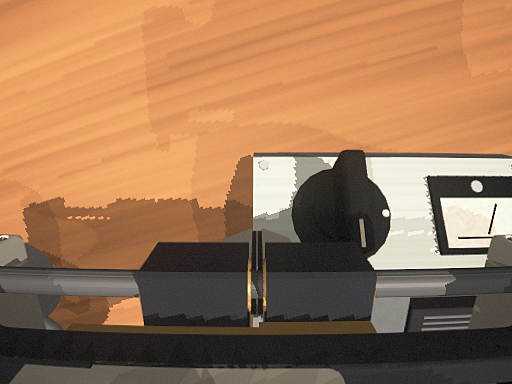

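Emit:
carry_out(
  moves=[0, 0.0, -0.01, 0, 0, 0, 0, 0, 0.02, -0.01, 0, 0, 0, 0, 0, 0.045, -0.01, 0, 0, 0, 0, 0, 0.07, -0.01, 0, 0, 0, 0, 0, 0.09, -0.01, 0, 0, 0, 0, 0, 0.11, -0.01, 0, 0, 0, 0, 0, 0.13, -0.01, 0, 0, 0, 0, 0, 0.145, -0.01, 0, 0, 0, 0],
)

```text
time: 3.4
tool_pos: [658.2, -23.0, 90.2]
tcp_rot: [-3.138, -0.0, -0.276]
contact_force: [-0.3, -0.0, -0.7]
grip_width: 0.4
```

Run:
```python
from h import *
plan(ch(-62,-34,88),rot(2.867-np.pi),0,8)
im=capture("top");cv2.imwrite("pics/t3.png",cv2.resize(im[90:240,200:340,::-1],None,fx=4,fy=4))
c=get_calibration("wrist");im=capture("wrist");cv2.imwrite("pics/w3.png",im[:,:,::-1])
```

```text
at [658.2 -23.   90.2] [-3.138 -0.    -0.276] F [-0.3 -0.  -0.7] g 0.4 t 3.4 dist 2.774620730972942 ang 0.2198193097387075
unit [-0.0028, -0.0032, 0.0055, -0.0069, -0.0009, -0.0022] grip 0
-0.000,-0.000,0.001,-0.001,-0.000,-0.000,0
-0.001,-0.001,0.001,-0.002,-0.000,-0.001,0
-0.001,-0.001,0.002,-0.003,-0.000,-0.001,0
-0.001,-0.002,0.003,-0.003,-0.000,-0.001,0
-0.002,-0.002,0.003,-0.004,-0.001,-0.001,0
-0.002,-0.002,0.004,-0.005,-0.001,-0.002,0
-0.002,-0.003,0.005,-0.006,-0.001,-0.002,0
-0.003,-0.003,0.005,-0.007,-0.001,-0.002,0
```

View pics/w3.png

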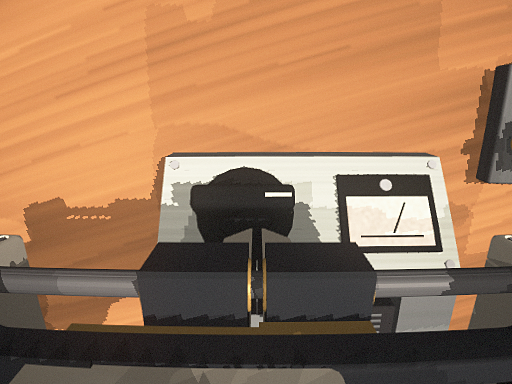

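Run:
```python
from h import *
plan(ch(-9,30.3,95),rot(2.867-np.pi),0,8)
```

```text
at [658.2 -23.3  90.2] [-3.138 -0.    -0.277] F [ 0.2 -0.2 -0.9] g 0.5 t 3.5 dist 83.03383952203896 ang 0.2331026686377477
unit [-0.1352, 0.157, -0.0127, -0.0067, -0.0007, -0.0038] grip 0
-0.017,0.020,-0.002,-0.001,-0.000,-0.000,0
-0.034,0.039,-0.003,-0.002,-0.000,-0.001,0
-0.051,0.059,-0.005,-0.003,-0.000,-0.001,0
-0.068,0.079,-0.006,-0.003,-0.000,-0.002,0
-0.084,0.098,-0.008,-0.004,-0.000,-0.002,0
-0.101,0.118,-0.010,-0.005,-0.001,-0.003,0
-0.118,0.137,-0.011,-0.006,-0.001,-0.003,0
-0.135,0.157,-0.013,-0.007,-0.001,-0.004,0
```

View pics/t3.png

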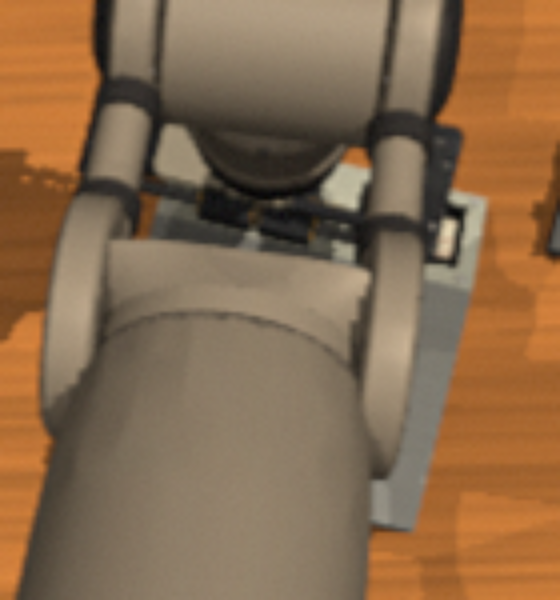

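Emit:
carry_out(
  moves=[0, 0, -0.04, 0, 0, 0, 0, -0.02, 0.02, -0.05, 0, 0, 0, 0, -0.05, 0.059, -0.05, 0, 0, 0, 0, -0.08, 0.09, -0.05, 0, 0, 0, 0, -0.11, 0.13, -0.05, -0.005, 0, 0, 0, -0.135, 0.157, -0.04, -0.007, 0, 0, 0, -0.135, 0.157, -0.03, -0.007, 0, 0, 0, -0.135, 0.157, -0.03, -0.007, 0, 0, 0],
)

```text
time: 4.3
tool_pos: [588.8, -69.1, 101.4]
tcp_rot: [3.142, 0.0, -0.277]
contact_force: [0.5, 0.1, -0.2]
grip_width: -0.0
```

Run:
```python
from h import *
plan(ch(-9,30.3,68),rot(2.867-np.pi),0,8)
c=get_calibration("wrist");im=capture("wrist");cv2.imwrite("pics/w4.png",im[:,:,::-1])
print(proj(np.array([ch(-26.5,1.8,66),ch(-26.5,58.8,66)]),c))
```

```text
at [588.8 -69.1 101.4] [ 3.142  0.    -0.277] F [ 0.5  0.1 -0.2] g -0.0 t 4.3 dist 33.427450493716535 ang 0.15182829690331734
unit [0.0006, -0.0005, 0.0836, 0.0, 0.0006, -0.005] grip 0
0.000,-0.000,0.010,0.000,0.000,-0.001,0
0.000,-0.000,0.021,0.000,0.000,-0.001,0
0.000,-0.000,0.031,0.000,0.000,-0.002,0
0.000,-0.000,0.042,0.000,0.000,-0.003,0
0.000,-0.000,0.052,0.000,0.000,-0.003,0
0.000,-0.000,0.063,0.000,0.000,-0.004,0
0.001,-0.000,0.073,0.000,0.001,-0.004,0
0.001,-0.000,0.084,0.000,0.001,-0.005,0
[[209.63608885 204.07191656]
 [304.38918807 203.78639009]]
```

View pics/w4.png

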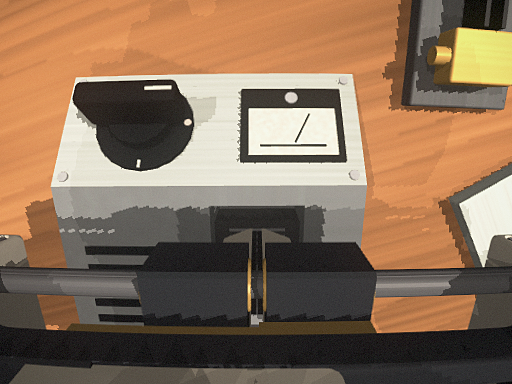

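Emit:
carry_out(
  moves=[0, 0, 0.015, 0, 0, 0, 0, 0, 0, 0.03, 0, 0, 0, 0, 0, 0, 0.04, 0, 0, 0, 0, 0, 0, 0.05, 0, 0, 0, 0, 0, 0, 0.06, 0, 0, 0, 0, 0, 0, 0.07, 0, 0, 0, 0, 0, 0, 0.08, 0, 0, 0, 0, 0, 0, 0.084, 0, 0, 0, 0],
)

```text
time: 5.15
tool_pos: [590.1, -69.1, 68.9]
tcp_rot: [-3.142, -0.003, -0.277]
contact_force: [-0.2, 0.6, 9.1]
grip_width: 0.6
```

Run:
```python
from h import *
plan(ch(-9,30.3,180),rot(2.867-np.pi),0,8)
```

```text
at [590.1 -69.1  68.9] [-3.142e+00 -3.000e-03 -2.770e-01] F [-0.2  0.6  9.1] g 0.6 t 5.15 dist 111.15215227246826 ang 0.1929302556735386
unit [-0.002, 0.0004, -0.2779, -0.0001, -0.005, -0.0041] grip 0
-0.000,0.000,-0.035,-0.000,-0.001,-0.001,0
-0.001,0.000,-0.069,-0.000,-0.001,-0.001,0
-0.001,0.000,-0.104,-0.000,-0.002,-0.002,0
-0.001,0.000,-0.139,-0.000,-0.002,-0.002,0
-0.001,0.000,-0.174,-0.000,-0.003,-0.003,0
-0.002,0.000,-0.208,-0.000,-0.004,-0.003,0
-0.002,0.000,-0.243,-0.000,-0.004,-0.004,0
-0.002,0.000,-0.278,-0.000,-0.005,-0.004,0
```

Emit:
carry_out(
  moves=[0, 0, -0.02, 0, 0, 0, 0, 0, 0, -0.05, 0, 0, 0, 0, 0, 0, -0.1, 0, 0, 0, 0, -0.05, 0, -0.17, 0, 0, 0, 0.3, -0.12, 0, -0.23, 0, 0, 0, 0.7, -0.2, 0, -0.28, 0, 0, 0, 0.8, -0.28, 0, -0.3, 0, 0, 0, 0.8, -0.3, 0, -0.3, 0, 0, 0, 0.8],
)

```text
time: 5.95
tool_pos: [472.4, -35.5, 190.6]
tcp_rot: [-3.141, -0.004, -0.276]
contact_force: [-0.4, 0.4, 0.2]
grip_width: 35.6
```

Run:
```python
from h import *
o=get_obs();print(o["tool_pos"],o["grip_width"])
c=get_calibration("wrist");im=capture("wrist");cv2.imwrite("pics/w5.png",im[:,:,::-1])
# expected tipped pack
a=np.radians(35)
def packpts(rx=27,ry=30.3):
    # pack underside lies on slope through ridge (z=42), slid down till front bottom edge near wall
    u=np.array([np.cos(a),0,np.sin(a)]);n=np.array([-np.sin(a),0,np.cos(a)])
    R=np.array([rx,ry,42.])
    out=[]
    for s in (40,50,55):
        out+= [ch(*(R+u*s+n*24+np.array([0,y,0]))) for y in (-26,26)]+[ch(*(R+u*s+np.array([0,y,0]))) for y in (-26,26)]
    return np.array(out)
print(packpts().round(0).tolist());print(proj(packpts(),c).round(0).tolist())
```

```text
[472.40783276 -35.52843519 190.64342918] 35.62685873026018
[[543.0, -29.0, 85.0], [529.0, -79.0, 85.0], [530.0, -25.0, 65.0], [516.0, -75.0, 65.0], [535.0, -27.0, 90.0], [521.0, -77.0, 90.0], [522.0, -23.0, 71.0], [508.0, -73.0, 71.0], [531.0, -26.0, 93.0], [517.0, -76.0, 93.0], [518.0, -22.0, 74.0], [504.0, -72.0, 74.0]]
[[224.0, 116.0], [291.0, 116.0], [227.0, 132.0], [288.0, 132.0], [224.0, 128.0], [292.0, 127.0], [227.0, 142.0], [289.0, 142.0], [224.0, 133.0], [292.0, 133.0], [227.0, 148.0], [289.0, 148.0]]
```

View pics/w5.png

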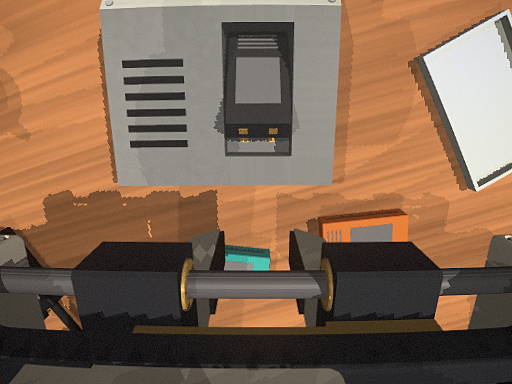

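Run:
```python
import cv2
im=cv2.imread("pics/w5.png");cv2.imwrite("pics/w5c.png",cv2.resize(im[10:170,205:310],None,fx=3.7,fy=3.7,interpolation=cv2.INTER_CUBIC))
```

```text
(no output)
```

View pics/w5c.png

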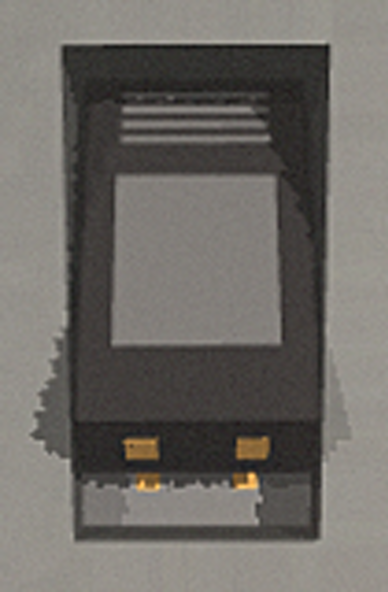

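```bash
cat >> h.py <<'E'
a=np.radians(35);U=np.array([np.cos(a),0,np.sin(a)]);N=np.array([-np.sin(a),0,np.cos(a)])
def grasp(back,depth=9,sr=8,ry=30.5): return ch(*(np.array([27,ry,42.])+U*(46.5-sr)+N*(24-depth+17+back)))
RG=rot(2.867-np.pi,-35)
E
python3 - <<'E'
from h import *
print(RG.as_matrix()[:,2],grasp(0),grasp(60))
plan(grasp(60),RG,.85,6)
E
```

```text
[-0.55208781  0.15552805 -0.81915204] [541.65229185 -55.86154852  90.29555822] [574.77756073 -65.1932313  139.44468087]
at [472.6 -35.6 190. ] [-3.141 -0.004 -0.276] F [-0.5  1.  -0.5] g 39.6 t 6.0 dist 117.81451341134553 ang 35.20682682935198
unit [0.2656, 0.0015, 0.1273, -0.0013, -1.1736, -0.003] grip 0.85
0.044,0.000,0.021,-0.000,-0.196,-0.001,0.85
0.089,0.001,0.042,-0.000,-0.391,-0.001,0.85
0.133,0.001,0.064,-0.001,-0.587,-0.002,0.85
0.177,0.001,0.085,-0.001,-0.782,-0.002,0.85
0.221,0.001,0.106,-0.001,-0.978,-0.003,0.85
0.266,0.002,0.127,-0.001,-1.174,-0.003,0.85
0.266,0.002,0.127,-0.001,-1.174,-0.003,0.85
0.266,0.002,0.127,-0.001,-1.174,-0.003,0.85
```

Emit:
carry_out(
  moves=[0.044, 0, 0.0, 0, -0.14, 0, 0.85, 0.089, 0, 0.01, 0, -0.28, 0, 0.85, 0.133, 0, 0.03, 0, -0.42, 0, 0.85, 0.177, 0, 0.05, 0, -0.56, 0, 0.85, 0.221, 0, 0.07, 0, -0.7, 0, 0.85, 0.266, 0, 0.09, 0, -0.85, 0, 0.85, 0.266, 0, 0.1, 0, -1.0, 0, 0.85, 0.266, 0, 0.1, 0, -1.0, 0, 0.85],
)

```text
time: 6.8
tool_pos: [575.8, -65.3, 146.6]
tcp_rot: [3.142, 0.525, -0.277]
contact_force: [-0.5, -0.1, -0.6]
grip_width: 77.9
```

Run:
```python
from h import *
plan(grasp(45),RG,.85,5)
c=get_calibration("wrist");im=capture("wrist");cv2.imwrite("pics/w6.png",im[:,:,::-1])
```

```text
at [575.8 -65.3 146.6] [ 3.142  0.525 -0.277] F [-0.5 -0.1 -0.6] g 77.9 t 6.8 dist 21.630440770896943 ang 4.919021507557777
unit [0.0036, 0.0006, 0.054, -0.0023, -0.1639, -0.0038] grip 0.85
0.001,0.000,0.011,-0.000,-0.033,-0.001,0.85
0.001,0.000,0.022,-0.001,-0.066,-0.002,0.85
0.002,0.000,0.032,-0.001,-0.098,-0.002,0.85
0.003,0.000,0.043,-0.002,-0.131,-0.003,0.85
0.004,0.001,0.054,-0.002,-0.164,-0.004,0.85
0.004,0.001,0.054,-0.002,-0.164,-0.004,0.85
0.004,0.001,0.054,-0.002,-0.164,-0.004,0.85
0.004,0.001,0.054,-0.002,-0.164,-0.004,0.85
```

View pics/w6.png

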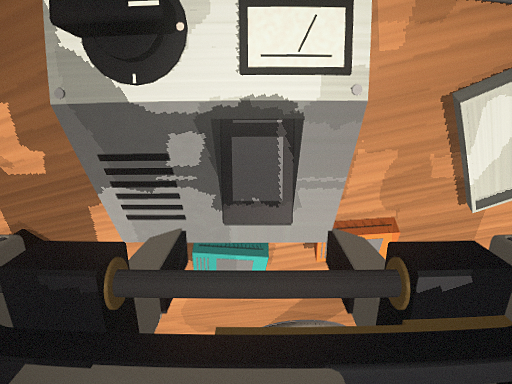

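Emit:
carry_out(
  moves=[0.001, 0, 0.011, 0, -0.033, 0, 0.85, 0.001, 0, 0.022, 0, -0.066, 0, 0.85, 0.002, 0, 0.035, 0, -0.1, 0, 0.85, 0.003, 0, 0.05, 0, -0.13, 0, 0.85, 0.004, 0, 0.07, 0, -0.164, 0, 0.85, 0.004, 0, 0.09, 0, -0.164, 0, 0.85, 0.004, 0, 0.1, 0, -0.164, 0, 0.85, 0.004, 0, 0.1, 0, -0.164, 0, 0.85],
)

```text
time: 7.65
tool_pos: [557.2, -59.8, 111.9]
tcp_rot: [-3.142, 0.609, -0.277]
contact_force: [-0.4, -0.6, 0.6]
grip_width: 78.1
```

Run:
```python
from h import *
plan(grasp(0),RG,.85,5)
c=get_calibration("wrist");im=capture("wrist");cv2.imwrite("pics/w7.png",im[:,:,::-1])
im=capture("scene");cv2.imwrite("pics/s7.png",cv2.resize(im[130:300,170:330,::-1],None,fx=3.5,fy=3.5,interpolation=cv2.INTER_CUBIC))
```

```text
at [557.2 -59.8 111.9] [-3.142  0.609 -0.277] F [-0.4 -0.6  0.6] g 78.1 t 7.65 dist 26.89141112689591 ang 0.16695252725802148
unit [-0.0019, 0.0012, 0.0672, -0.0022, -0.0041, -0.003] grip 0.85
-0.000,0.000,0.013,-0.000,-0.001,-0.001,0.85
-0.001,0.000,0.027,-0.001,-0.002,-0.001,0.85
-0.001,0.001,0.040,-0.001,-0.002,-0.002,0.85
-0.001,0.001,0.054,-0.002,-0.003,-0.002,0.85
-0.002,0.001,0.067,-0.002,-0.004,-0.003,0.85
-0.002,0.001,0.067,-0.002,-0.004,-0.003,0.85
-0.002,0.001,0.067,-0.002,-0.004,-0.003,0.85
-0.002,0.001,0.067,-0.002,-0.004,-0.003,0.85
```

View pics/s7.png

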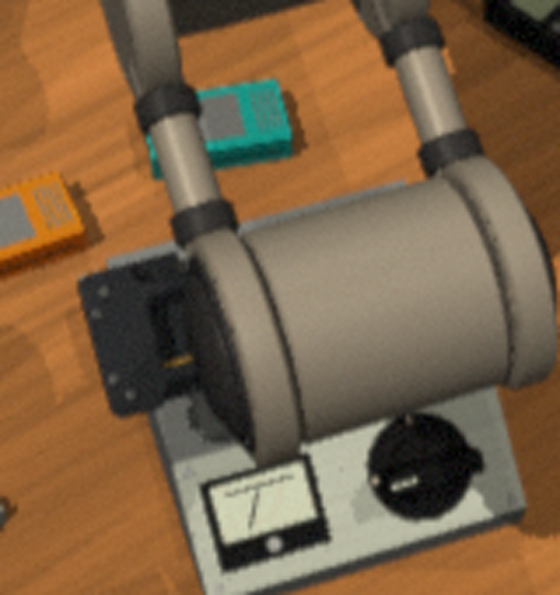

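View pics/w7.png

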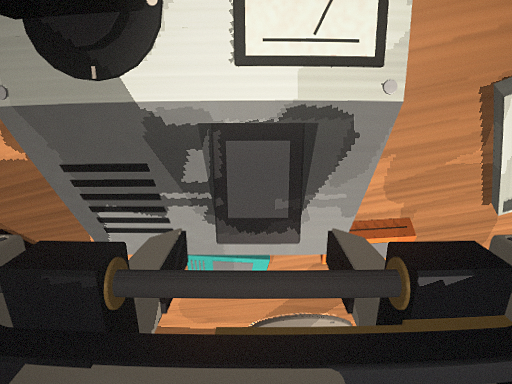

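Run:
```python
from h import *
import cv2
c=get_calibration("wrist")
R=np.array([27,30.5,42.])
P=[ch(*(R+U*46.5+N*h+np.array([0,y,0]))) for h in(24,0) for y in (-26,26)]+[ch(*(R-U*47.5+N*24+np.array([0,y,0]))) for y in (-26,26)]
print(proj(np.array(P),c).round(0).tolist())
B=[ch(79.5,2,66),ch(79.5,59,66),ch(105,95,66),ch(-39,95,66)]
print(proj(np.array(B),c).round(0).tolist())
o=get_obs();r=Rn.from_euler('xyz',o["tcp_rot"])
print(proj(np.array([o["tool_pos"]+r.apply([x,y,17]) for y in(-39,39) for x in (-9.5,9.5)]),c).round(0).tolist())
im=cv2.imread("pics/w7.png");cv2.imwrite("pics/w7c.png",cv2.resize(im[110:300,110:410],None,fx=2.6,fy=2.6,interpolation=cv2.INTER_CUBIC))
```

```text
[[217.0, 243.0], [300.0, 243.0], [221.0, 228.0], [295.0, 228.0], [210.0, 85.0], [306.0, 85.0]]
[[220.0, 236.0], [297.0, 236.0], [338.0, 252.0], [401.0, 99.0]]
[[189.0, 258.0], [187.0, 228.0], [326.0, 258.0], [328.0, 228.0]]
```

View pics/w7c.png

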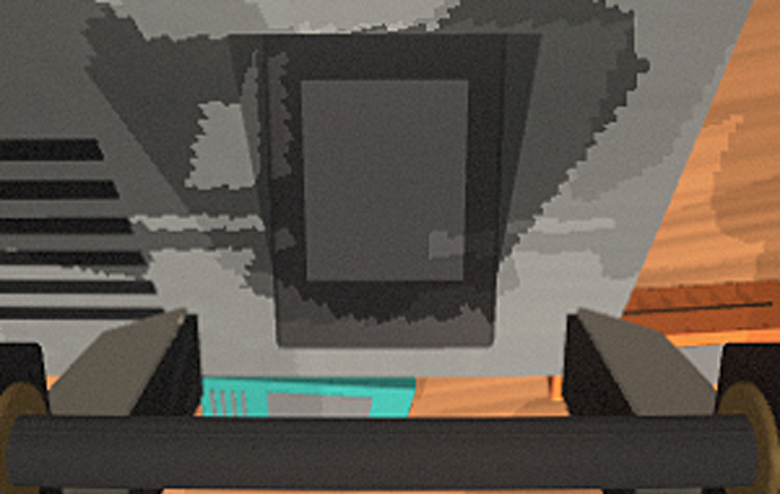

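Emit:
carry_out(
  moves=[0, 0, 0.013, 0, 0, 0, 0.85, 0, 0, 0.027, 0, 0, 0, 0.85, -0.001, 0, 0.04, 0, 0, 0, 0.85, -0.001, 0, 0.05, 0, 0, 0, 0.85, -0.002, 0.001, 0.06, 0, 0, 0, 0.85, -0.002, 0.001, 0.067, 0, 0, 0, 0.85, -0.002, 0.001, 0.067, 0, 0, 0, 0.85, -0.002, 0.001, 0.067, 0, 0, 0, 0.85],
)

```text
time: 8.55
tool_pos: [542.4, -56.0, 91.2]
tcp_rot: [-3.142, 0.607, -0.277]
contact_force: [-0.7, -0.2, -0.5]
grip_width: 78.0
```

Run:
```python
from h import *
plan(grasp(0),RG,.0,5)
c=get_calibration("wrist");im=capture("wrist");cv2.imwrite("pics/w8.png",cv2.resize(im[110:300,110:410,::-1],None,fx=2.6,fy=2.6,interpolation=cv2.INTER_CUBIC))
```

```text
at [542.4 -56.   91.2] [-3.142  0.607 -0.277] F [-0.7 -0.2 -0.5] g 78.0 t 8.55 dist 1.215858444129906 ang 0.2635822253880551
unit [-0.0003, 0.0002, 0.003, -0.0023, -0.0079, -0.0031] grip 0.0
-0.000,0.000,0.001,-0.000,-0.002,-0.001,0.0
-0.000,0.000,0.001,-0.001,-0.003,-0.001,0.0
-0.000,0.000,0.002,-0.001,-0.005,-0.002,0.0
-0.000,0.000,0.002,-0.002,-0.006,-0.002,0.0
-0.000,0.000,0.003,-0.002,-0.008,-0.003,0.0
-0.000,0.000,0.003,-0.002,-0.008,-0.003,0.0
-0.000,0.000,0.003,-0.002,-0.008,-0.003,0.0
-0.000,0.000,0.003,-0.002,-0.008,-0.003,0.0
```

View pics/w8.png

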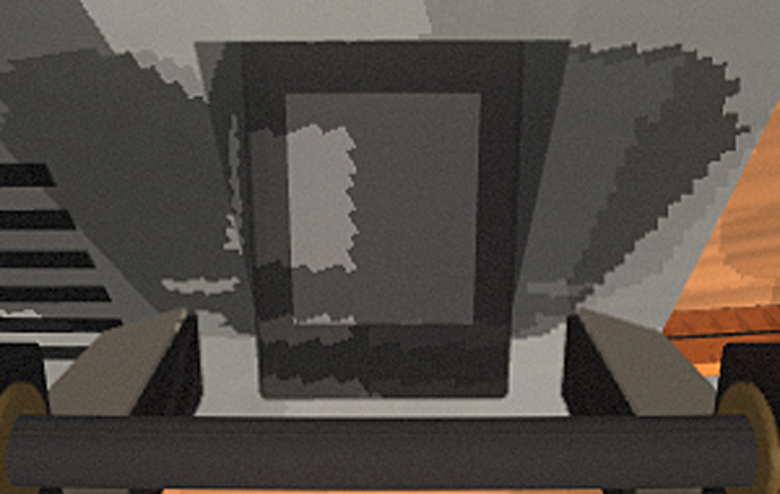

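Emit:
carry_out(
  moves=[0, 0.001, 0.003, 0, 0, 0, 0.7, 0, 0.001, 0.003, 0, 0, 0, 0.6, 0, 0.001, 0.003, 0, 0, 0, 0.3, 0, 0.001, 0.003, 0, 0, 0, 0, 0, 0.001, 0.003, 0, 0, 0, 0, 0, 0.001, 0.003, 0, 0, 0, 0, 0, 0.001, 0.003, 0, 0, 0, 0, 0, 0.001, 0.003, 0, 0, 0, 0],
)

```text
time: 9.4
tool_pos: [541.8, -56.2, 90.3]
tcp_rot: [-3.141, 0.606, -0.277]
contact_force: [0.2, 0.4, 1.1]
grip_width: 51.7
```

Run:
```python
from h import *
plan(grasp(0)+[0,0,60],RG,.0,8)
```

```text
at [541.8 -56.2  90.3] [-3.141  0.606 -0.277] F [0.2 0.4 1.1] g 51.7 t 9.4 dist 59.986529882775045 ang 0.28126634082574187
unit [-0.086, -0.0008, -0.1229, -0.0024, -0.0085, -0.0031] grip 0.0
-0.011,-0.000,-0.015,-0.000,-0.001,-0.000,0.0
-0.021,-0.000,-0.031,-0.001,-0.002,-0.001,0.0
-0.032,-0.000,-0.046,-0.001,-0.003,-0.001,0.0
-0.043,-0.000,-0.061,-0.001,-0.004,-0.002,0.0
-0.054,-0.000,-0.077,-0.001,-0.005,-0.002,0.0
-0.064,-0.001,-0.092,-0.002,-0.006,-0.002,0.0
-0.075,-0.001,-0.108,-0.002,-0.007,-0.003,0.0
-0.086,-0.001,-0.123,-0.002,-0.009,-0.003,0.0
```

Emit:
carry_out(
  moves=[-0.006, 0, -0.004, 0, 0, 0, 0, -0.015, 0, -0.01, 0, 0, 0, 0, -0.03, 0, -0.019, 0, 0, 0, 0, -0.05, 0, -0.032, 0, 0, 0, 0, -0.075, 0, -0.048, 0, 0, 0, 0, -0.1, 0, -0.064, 0, 0, 0, 0, -0.125, 0, -0.08, 0, 0, 0, 0, -0.137, 0, -0.087, 0, 0, 0, 0],
)

```text
time: 10.2
tool_pos: [517.5, -49.3, 151.8]
tcp_rot: [-3.141, 0.604, -0.276]
contact_force: [0.1, 0.2, -1.3]
grip_width: 51.6
```

Run:
```python
from h import *
o=get_obs();print(o["tool_pos"],o["contact_force"],o["grip_width"])
im=capture("wrist");cv2.imwrite("pics/w9.png",im[:,:,::-1])
im=capture("scene");cv2.imwrite("pics/s9.png",im[:,:,::-1])
```

```text
[517.5183206  -49.27416106 151.8483905 ] [ 0.14453838  0.16790816 -1.27065763] 51.64694877010477
```

View pics/w9.png

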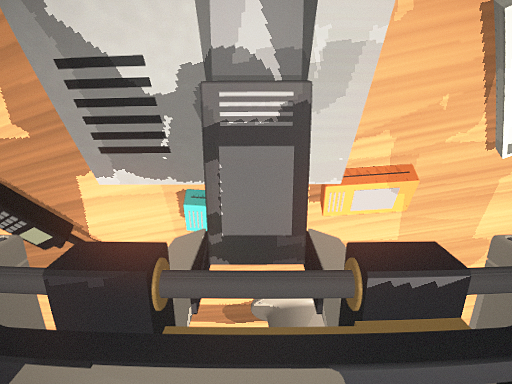

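View pics/s9.png

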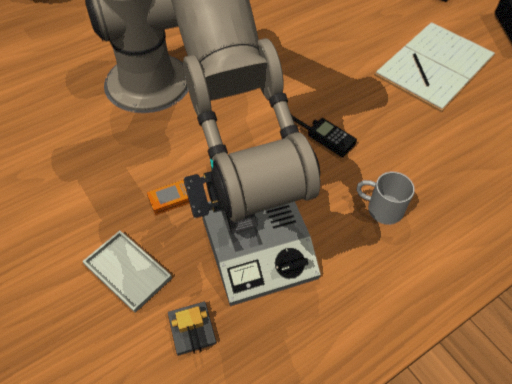

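Run:
```python
from h import *
c=get_calibration("wrist")
o=get_obs();r=Rn.from_euler('xyz',o["tcp_rot"])
for th in(0,3,6):
  A=Rn.from_euler('y',th,degrees=True)
  print(th,proj(np.array([o["tool_pos"]+r.apply(A.apply([x,y,0])+[0,0,8.5]) for x in(-8,86) for y in(-26,26)]),c).round(0).tolist())
TR=(483.05,-291,3.4)
# pack centre in tool: x=+39,z=8.5+12
Rt=rot(3.4-np.pi); 
def tcp_for(z): # pack centre height above floor
    cpt=np.array([TR[0],TR[1],4+12+z]); return cpt-Rt.apply([39,0,20.5])
print(tcp_for(0))
plan(tcp_for(90),Rt,0)
```

```text
0 [[210.0, 264.0], [306.0, 264.0], [201.0, 80.0], [314.0, 80.0]]
3 [[210.0, 263.0], [305.0, 263.0], [199.0, 80.0], [316.0, 80.0]]
6 [[210.0, 263.0], [305.0, 263.0], [198.0, 80.0], [318.0, 80.0]]
[ 445.34487049 -300.96610298   36.5       ]
at [517.7 -49.3 151.3] [-3.141  0.605 -0.276] F [-0.2 -0.3 -1.8] g 51.6 t 10.3 dist 262.99275179789737 ang 45.93748083411405
unit [0.0334, 0.6546, 0.0521, -0.309, 1.1266, -0.99] grip 0
0.004,0.082,0.007,-0.039,0.141,-0.124,0
0.008,0.164,0.013,-0.077,0.282,-0.247,0
0.013,0.245,0.020,-0.116,0.422,-0.371,0
0.017,0.327,0.026,-0.154,0.563,-0.495,0
0.021,0.409,0.033,-0.193,0.704,-0.619,0
0.025,0.491,0.039,-0.232,0.845,-0.742,0
0.029,0.573,0.046,-0.270,0.986,-0.866,0
0.033,0.655,0.052,-0.309,1.127,-0.990,0
```

Emit:
carry_out(
  moves=[-0.01, 0.03, -0.03, -0.03, 0.08, -0.08, 0, -0.01, 0.09, -0.03, -0.06, 0.2, -0.18, 0, 0.0, 0.17, -0.02, -0.09, 0.33, -0.29, 0, 0.005, 0.25, 0.0, -0.13, 0.47, -0.41, 0, 0.012, 0.33, 0.015, -0.17, 0.61, -0.54, 0, 0.02, 0.41, 0.03, -0.205, 0.75, -0.66, 0, 0.025, 0.49, 0.039, -0.235, 0.87, -0.76, 0, 0.028, 0.54, 0.043, -0.26, 0.95, -0.835, 0],
)

```text
time: 11.1
tool_pos: [456.7, -258.5, 130.3]
tcp_rot: [-3.12, 0.092, 0.179]
contact_force: [0.1, 0.9, -0.9]
grip_width: 51.7
```

```bash
cat >> h.py <<'E'
TR=(483.05,-291,3.4)
Rt=rot(3.4-np.pi)
def tcp_for(z,dx=39): return np.array([TR[0],TR[1],16+z])-Rt.apply([dx,0,20.5])
E
python3 - <<'E'
from h import *
plan(tcp_for(60),Rt,0,6)
E
```

```text
at [ 456.7 -258.5  130.3] [-3.12   0.092  0.179] F [ 0.1  0.9 -0.9] g 51.7 t 11.1 dist 55.40692246930019 ang 7.131323935680842
unit [-0.0389, 0.1012, 0.0862, -0.0482, 0.1746, -0.1539] grip 0
-0.006,0.017,0.014,-0.008,0.029,-0.026,0
-0.013,0.034,0.029,-0.016,0.058,-0.051,0
-0.019,0.051,0.043,-0.024,0.087,-0.077,0
-0.026,0.067,0.057,-0.032,0.116,-0.103,0
-0.032,0.084,0.072,-0.040,0.146,-0.128,0
-0.039,0.101,0.086,-0.048,0.175,-0.154,0
-0.039,0.101,0.086,-0.048,0.175,-0.154,0
-0.039,0.101,0.086,-0.048,0.175,-0.154,0
```

Emit:
carry_out(
  moves=[-0.006, 0.017, 0.014, -0.008, 0.029, -0.026, 0, -0.013, 0.034, 0.029, -0.016, 0.058, -0.051, 0, -0.019, 0.051, 0.043, -0.024, 0.087, -0.077, 0, -0.026, 0.067, 0.057, -0.032, 0.116, -0.103, 0, -0.032, 0.084, 0.072, -0.04, 0.146, -0.128, 0, -0.039, 0.101, 0.08, -0.048, 0.175, -0.154, 0, -0.039, 0.101, 0.086, -0.048, 0.175, -0.154, 0, -0.039, 0.101, 0.086, -0.048, 0.175, -0.154, 0],
)

```text
time: 11.9
tool_pos: [444.9, -300.6, 96.0]
tcp_rot: [-3.14, 0.001, 0.258]
contact_force: [0.9, 0.3, -1.8]
grip_width: 51.5
```

Run:
```python
from h import *
plan(tcp_for(15),Rt,0,6)
c=get_calibration("wrist");im=capture("wrist");cv2.imwrite("pics/w10.png",im[:,:,::-1])
C=np.array([[s*79,t*49,15] for s,t in((-1,-1),(-1,1),(1,1),(1,-1))])
print(proj(W(*TR,C),c).round(0).tolist())
o=get_obs();r=Rn.from_euler('xyz',o["tcp_rot"])
print(proj(np.array([o["tool_pos"]+r.apply([x,y,8.5]) for x in(-8,86) for y in(-26,26)]),c).round(0).tolist())
im=capture("scene");cv2.imwrite("pics/s10.png",cv2.resize(im[150:330,50:250,::-1],None,fx=3.3,fy=3.3,interpolation=cv2.INTER_CUBIC))
```

```text
at [ 444.9 -300.6   96. ] [-3.14e+00  1.00e-03  2.58e-01] F [ 0.9  0.3 -1.8] g 51.5 t 11.9 dist 44.53768550055985 ang 0.1118827000829507
unit [0.001, 0.0013, 0.1113, -0.0029, 0.0016, -0.0017] grip 0
0.000,0.000,0.019,-0.000,0.000,-0.000,0
0.000,0.000,0.037,-0.001,0.001,-0.001,0
0.000,0.001,0.056,-0.001,0.001,-0.001,0
0.001,0.001,0.074,-0.002,0.001,-0.001,0
0.001,0.001,0.093,-0.002,0.001,-0.001,0
0.001,0.001,0.111,-0.003,0.002,-0.002,0
0.001,0.001,0.111,-0.003,0.002,-0.002,0
0.001,0.001,0.111,-0.003,0.002,-0.002,0
[[184.0, 38.0], [332.0, 38.0], [320.0, 254.0], [197.0, 254.0]]
[[210.0, 265.0], [306.0, 265.0], [201.0, 82.0], [315.0, 82.0]]
```

View pics/w10.png

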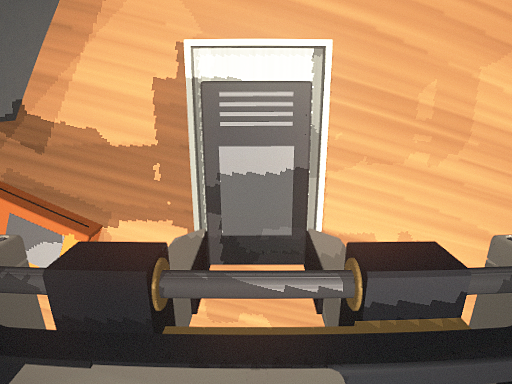

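View pics/s10.png

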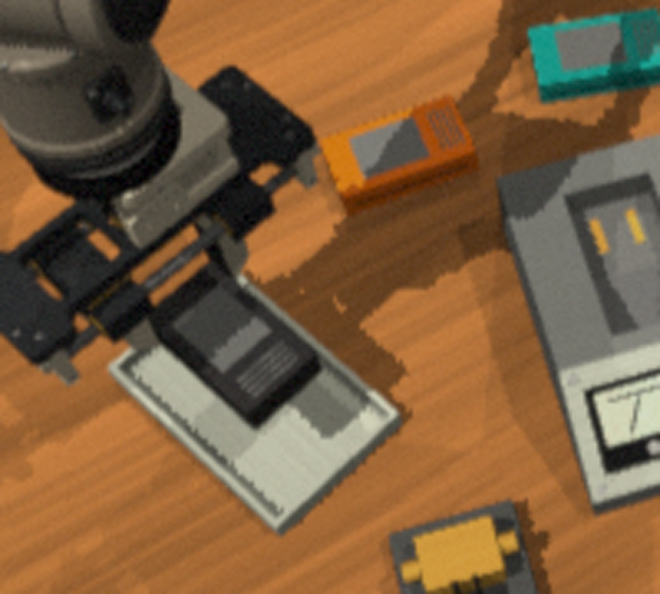

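Emit:
carry_out(
  moves=[0, 0, 0.019, 0, 0, 0, 0, 0, 0, 0.037, 0, 0, 0, 0, 0, 0.001, 0.056, 0, 0, 0, 0, 0.001, 0.001, 0.074, 0, 0, 0, 0, 0.001, 0.001, 0.09, 0, 0, 0, 0, 0.001, 0.001, 0.105, 0, 0, 0, 0, 0.001, 0.001, 0.111, 0, 0, 0, 0, 0.001, 0.001, 0.111, 0, 0, 0, 0],
)

```text
time: 12.8
tool_pos: [445.7, -300.7, 51.7]
tcp_rot: [-3.14, 0.001, 0.258]
contact_force: [-0.7, -0.0, -0.6]
grip_width: 51.5
```

Run:
```python
from h import *
plan(tcp_for(2),Rt,0,6)
c=get_calibration("wrist");im=capture("wrist");cv2.imwrite("pics/w11.png",im[:,:,::-1])
im=capture("scene");cv2.imwrite("pics/s11.png",cv2.resize(im[150:330,50:250,::-1],None,fx=3.3,fy=3.3,interpolation=cv2.INTER_CUBIC))
```

```text
at [ 445.7 -300.7   51.7] [-3.14e+00  1.00e-03  2.58e-01] F [-0.7 -0.  -0.6] g 51.5 t 12.8 dist 13.22370732215529 ang 0.07370506445544696
unit [-0.0011, 0.0004, 0.033, -0.0022, 0.0011, -0.0] grip 0
-0.000,0.000,0.006,-0.000,0.000,-0.000,0
-0.000,0.000,0.011,-0.001,0.000,-0.000,0
-0.001,0.000,0.017,-0.001,0.001,-0.000,0
-0.001,0.000,0.022,-0.001,0.001,-0.000,0
-0.001,0.000,0.028,-0.002,0.001,-0.000,0
-0.001,0.000,0.033,-0.002,0.001,-0.000,0
-0.001,0.000,0.033,-0.002,0.001,-0.000,0
-0.001,0.000,0.033,-0.002,0.001,-0.000,0
```

View pics/w11.png

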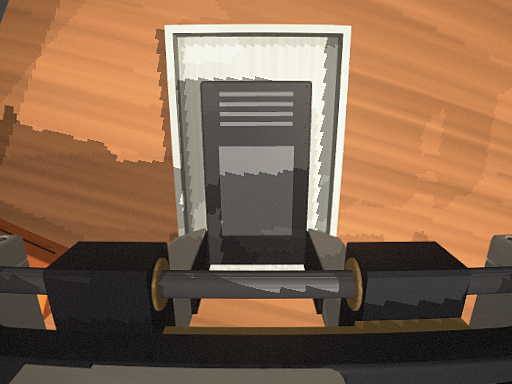

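View pics/s11.png

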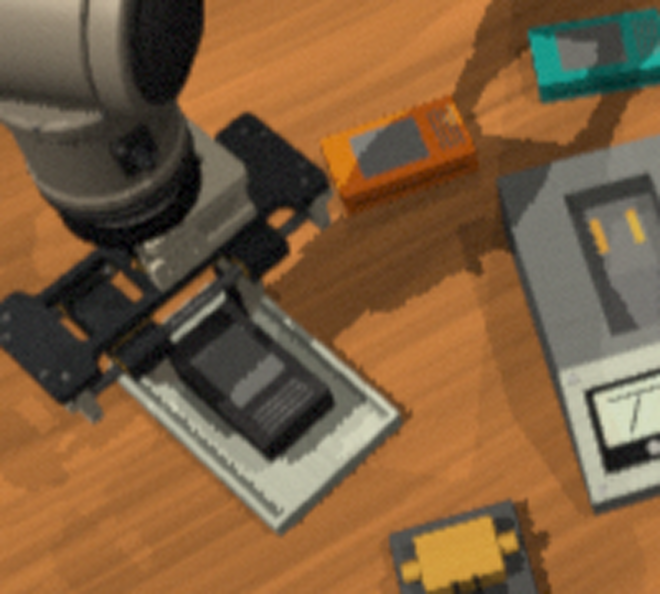

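Emit:
carry_out(
  moves=[0, 0, 0.005, 0, 0, 0, 0, 0, 0, 0.01, 0, 0, 0, 0, 0, 0, 0.015, 0, 0, 0, 0, -0.001, 0, 0.02, 0, 0, 0, 0, -0.001, 0, 0.025, 0, 0, 0, 0, -0.001, 0, 0.03, 0, 0, 0, 0, -0.001, 0, 0.033, 0, 0, 0, 0, -0.001, 0, 0.033, 0, 0, 0, 0],
)

```text
time: 13.7
tool_pos: [445.5, -301.0, 38.9]
tcp_rot: [-3.141, 0.0, 0.258]
contact_force: [0.7, -0.0, -1.1]
grip_width: 51.7
```

Run:
```python
from h import *
plan(tcp_for(0),Rt,0,6);print(get_obs()["moment"])
```

```text
at [ 445.5 -301.    38.9] [-3.141  0.     0.258] F [ 0.7 -0.  -1.1] g 51.7 t 13.7 dist 2.3877692163569364 ang 0.0326340209680973
unit [-0.0005, -0.0001, 0.0059, -0.001, 0.0003, -0.0001] grip 0
-0.000,-0.000,0.001,-0.000,0.000,-0.000,0
-0.000,-0.000,0.002,-0.000,0.000,-0.000,0
-0.000,-0.000,0.003,-0.001,0.000,-0.000,0
-0.000,-0.000,0.004,-0.001,0.000,-0.000,0
-0.000,-0.000,0.005,-0.001,0.000,-0.000,0
-0.000,-0.000,0.006,-0.001,0.000,-0.000,0
-0.000,-0.000,0.006,-0.001,0.000,-0.000,0
-0.000,-0.000,0.006,-0.001,0.000,-0.000,0
[0.02260385 0.02853197 0.00143341]
```

Down in 1 mm steps until contact shows.

Emit:
carry_out(
  moves=[0, 0, 0.001, 0, 0, 0, 0, 0, 0, 0.002, 0, 0, 0, 0, 0, 0, 0.003, 0, 0, 0, 0, 0, 0, 0.004, 0, 0, 0, 0, 0, 0, 0.005, 0, 0, 0, 0, 0, 0, 0.005, 0, 0, 0, 0, 0, 0, 0.005, 0, 0, 0, 0, 0, 0, 0.005, 0, 0, 0, 0],
)

```text
time: 14.5
tool_pos: [445.6, -301.0, 36.9]
tcp_rot: [-3.141, 0.0, 0.258]
contact_force: [0.4, -0.0, -0.9]
grip_width: 51.3
```

Emit:
carry_out(
  moves=[0, 0, 0.001, 0, 0, 0, 0, 0, 0, 0.002, 0, 0, 0, 0, 0, 0, 0.003, 0, 0, 0, 0, 0, 0, 0.004, 0, 0, 0, 0, 0, 0, 0.004, 0, 0, 0, 0, 0, 0, 0.004, 0, 0, 0, 0, 0, 0, 0.004, 0, 0, 0, 0, 0, 0, 0.004, 0, 0, 0, 0],
)

```text
time: 15.3
tool_pos: [445.5, -301.0, 36.0]
tcp_rot: [-3.141, 0.0, 0.258]
contact_force: [-1.7, 1.4, 6.3]
grip_width: 51.6
```

Run:
```python
from h import *
o=get_obs();print(o["contact_force"],o["moment"])
im=capture("scene");cv2.imwrite("pics/s12.png",cv2.resize(im[220:320,70:190,::-1],None,fx=5,fy=5,interpolation=cv2.INTER_CUBIC))
```

```text
[-1.70695897  1.44651165  6.29308597] [ 0.36918811  0.42477459 -0.02303424]
```

View pics/s12.png

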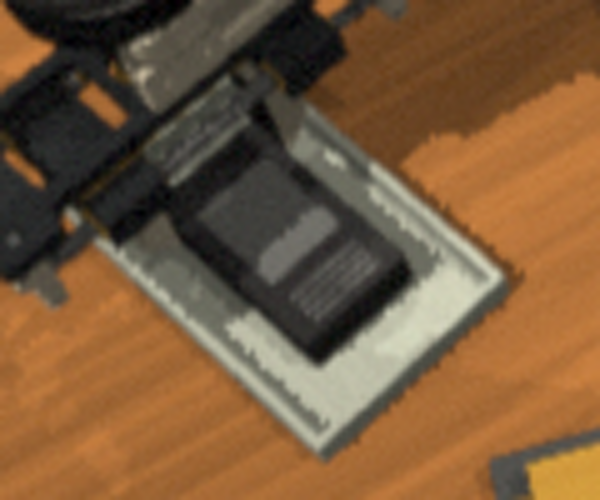

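Emit:
carry_out(
  moves=[0, 0, 0, 0, 0, 0, 0.55, 0, 0, 0, 0, 0, 0, 0.6, 0, 0, 0, 0, 0, 0, 0.65, 0, 0, 0, 0, 0, 0, 0.72, 0, 0, 0, 0, 0, 0, 0.78, 0, 0, 0, 0, 0, 0, 0.85, 0, 0, 0, 0, 0, 0, 0.85, 0, 0, 0, 0, 0, 0, 0.85],
)

```text
time: 16.15
tool_pos: [445.5, -301.0, 36.0]
tcp_rot: [-3.141, 0.0, 0.258]
contact_force: [0.2, 0.3, -0.1]
grip_width: 78.2
```

Run:
```python
from h import *
o=get_obs();print(o["tool_pos"],o["contact_force"],o["grip_width"])
im=capture("wrist");cv2.imwrite("pics/w13.png",im[:,:,::-1])
```

```text
[ 445.51645184 -301.01483018   35.99183805] [ 0.21044856  0.2622509  -0.10448134] 78.23290456738985
```

View pics/w13.png

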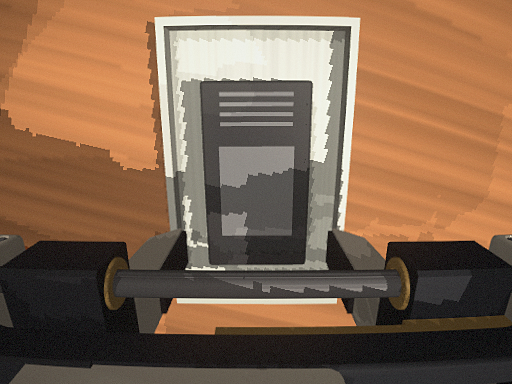

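Pack is released in the tray (corners about (201,82)–(312,82), (208,264)–(305,264)), inside the walls. Retreat straight up, then back.

Emit:
carry_out(
  moves=[0, 0, -0.02, 0, 0, 0, 0.85, 0, 0, -0.05, 0, 0, 0, 0.85, 0, 0, -0.1, 0, 0, 0, 0.85, 0, 0, -0.18, 0, 0, 0, 0.85, 0, 0, -0.27, 0, 0, 0, 0.85, -0.05, 0.05, -0.36, 0, 0, 0, 0.85, -0.12, 0.1, -0.42, 0, 0, 0, 0.85, -0.2, 0.15, -0.45, 0, 0, 0, 0.85],
)

```text
time: 17.0
tool_pos: [383.9, -380.8, 220.1]
tcp_rot: [3.136, -0.002, 0.26]
contact_force: [0.4, -1.2, 0.3]
grip_width: 77.9
```

Emit:
carry_out(
  moves=[-0.05, 0.05, 0, 0, 0, 0, 0.85, -0.12, 0.1, 0, 0, 0, 0, 0.85, -0.2, 0.2, 0, 0, 0, 0, 0.85, -0.25, 0.3, 0, 0, 0, 0, 0.85, -0.25, 0.4, 0, 0, 0, 0, 0.85, -0.25, 0.4, 0, 0, 0, 0, 0.85, -0.25, 0.4, 0, 0, 0, 0, 0.85, -0.25, 0.4, 0, 0, 0, 0, 0.85],
)

```text
time: 17.8
tool_pos: [328.5, -560.1, 221.4]
tcp_rot: [3.136, -0.003, 0.261]
contact_force: [0.1, 0.1, -0.4]
grip_width: 78.3
```

Run:
```python
from h import *
o=get_obs();print(o["tool_pos"],o["contact_force"],o["time"])
im=capture("top");cv2.imwrite("pics/t14.png",im[:,:,::-1])
im2=capture("scene");cv2.imwrite("pics/s14.png",im2[:,:,::-1])
a=cv2.resize(im[160:260,335:420,::-1],None,fx=4,fy=4,interpolation=cv2.INTER_CUBIC);b=cv2.resize(im2[220:320,75:180,::-1],None,fx=4,fy=4,interpolation=cv2.INTER_CUBIC)
cv2.imwrite("pics/ab14.png",np.hstack([a,b]))
# expected flat pack top
for c in("top","scene"):
  r=proj(W(TR[0],TR[1],TR[2],np.array([[s*47,t*26,28] for s,t in((-1,-1),(-1,1),(1,1),(1,-1))])),get_calibration(c))
  print(c,r.round(1).tolist())
```

```text
[ 328.53694157 -560.05874984  221.40873636] [ 0.14811748  0.06260447 -0.43530283] 17.8
top [[364.8, 195.8], [385.4, 189.7], [397.5, 227.4], [376.7, 233.6]]
scene [[150.8, 270.2], [130.7, 288.4], [99.9, 259.9], [120.0, 242.9]]
```

View pics/t14.png

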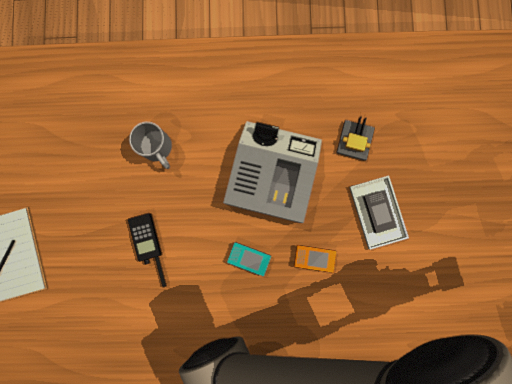

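View pics/s14.png

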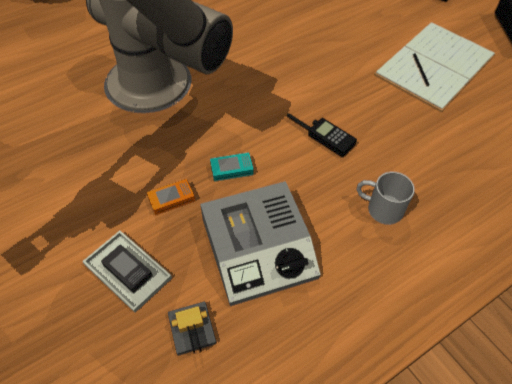

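View pics/ab14.png

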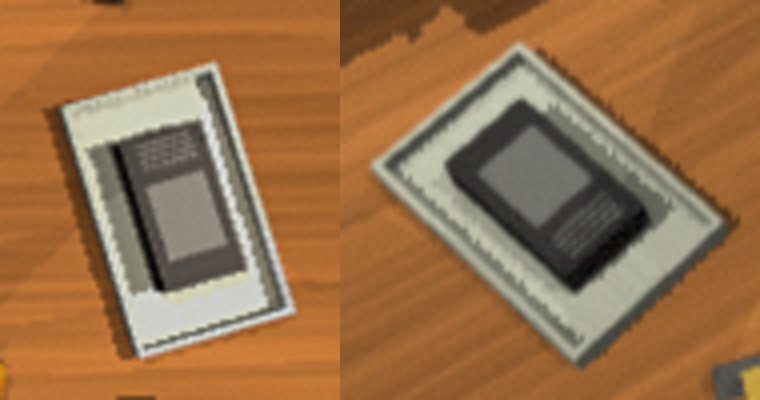

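```bash
python3 -c "
from plant import *
print(close_job())"
```

```text
the job is handed in; nothing more can be done
None
```

The job is handed in after about 18 s of the 61 s allowed. No verdict was reported, so what follows rests on my own checks.

- **Isolator:** I pushed its bar to off with the closed fingers. It still showed off in the last pictures.
- **Pack:** I pressed its front end down and it stayed tipped. I gripped the raised rear end in line with the tilt, lifted the pack out and laid it in the kit tray, then released it and moved the arm clear.
- **Last pictures:** The top camera shows the pack the right way up inside the tray walls. Its top corners are within about 1.5 pixels of where a flat, centred pack should be. The radio, mug, paddle and look-alikes looked where they were at the start; I judged that by eye.
- **Robot at hand-in:** It was touching nothing, with the force reading near zero.

Two small deviations came up on the way:
- The tool once stopped about 6 mm off target before the isolator push, which did no harm.
- The pack may have drooped by about 2° in the grip. At set-down the contact force was about 6 N before I let go.

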